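# Log a thruster repair by pointing

## Task

For the repair log, point at the thruster with the orange propeller: hold the fingertips about 3 cm above its nose for two seconds without touching it; then point in the same way at the open orange-rimmed socket on the white pipe beam, where it belongs. Then press the green button on the console fully down, let it spring back and draw clear. Travel high: do not point at or pass low over the other thrusters or the capped sockets, touch no thruster and no part of the beam, leave the red button alone, and lift or shift nothing.

Things in the scene. Friction and masses are not known exactly. Their poses are not given: they have to be found in the camera images.
- thruster_orange: Loose ducted thruster standing upright on the table: black open ring duct, 86 mm across and 56 mm high (wall 4 mm), with a bright orange propeller and a bright orange hub of 34 mm diameter in its middle whose rounded nose rises to 66 mm. About 0.3 kg. Origin: centre of its underside on the table; z up. The one to point at first; not to be touched. Which thruster stands where varies.
- thruster_orange_nose (a point): Tip of the orange nose, on the duct's axis, 66 mm above the table; z up.
- thruster_blue: Loose ducted thruster standing upright on the table: black open ring duct, 86 mm across and 56 mm high (wall 4 mm), with a blue propeller and a blue hub of 34 mm diameter in its middle whose rounded nose rises to 66 mm. About 0.3 kg. Origin: centre of its underside on the table; z up. Leave alone.
- thruster_blue_nose (a point): Tip of the blue nose, 66 mm above the table; z up.
- thruster_white: Loose ducted thruster standing upright on the table: black open ring duct, 86 mm across and 56 mm high (wall 4 mm), with a white propeller and a white hub of 34 mm diameter in its middle whose rounded nose rises to 66 mm. About 0.3 kg. Origin: centre of its underside on the table; z up. Leave alone.
- thruster_white_nose (a point): Tip of the white nose, 66 mm above the table; z up.
- beam: Fixed white pipe, 32 mm thick and 340 mm long, lying level along its own y axis with its axis 45 mm above the table, on two black saddles; it carries three upright sockets 105 mm apart. Origin on the table below its middle.
- socket_open: Fixed white upright pipe socket on the beam with an open mouth (33 to 38 mm bore, 51 mm outside) ringed in orange at the top. Origin on the table below its centre; z up. Which of the three places on the beam it takes varies.
- socket_open_top (a point): Centre of the open orange-rimmed mouth, level with its rim, 100 mm above the table; z up. The second thing to point at.
- socket_capA: White upright pipe socket on the beam closed by a black cap 50 mm across; its flat top is 102 mm above the table. Leave alone. Origin on the table below its centre; z up.
- socket_capA_top (a point): Centre of that cap's top.
- socket_capB: White upright pipe socket on the beam closed by a black cap 50 mm across; its flat top is 102 mm above the table. Leave alone. Origin on the table below its centre; z up.
- socket_capB_top (a point): Centre of that cap's top.
- console: Fixed grey box with a dark top face, 100 (x) by 160 (y) by 45 mm high, with a green window strip and two push buttons 84 mm apart along its y axis: green towards +y, red towards -y. Origin: centre of its underside; z up.
- log_button_top (a point): Centre of the top of the green button (30 mm across), moving with it; z up. It is pressed straight down.
- log_button (a joint): Travel of the green button: 0 m up, 0.006 m fully down; a spring lifts it again; about 5 N takes it fully down.
- erase_button_top (a point): Centre of the top of the red button, the same size. Leave alone.
- erase_button (a joint): Travel of the red button: 0 m up, 0.006 m fully down.
- screwdriver: Bystander: loose red-handled screwdriver, 180 mm long, lying along its x axis.
- tape_roll: Bystander: loose yellow tape roll lying flat, 90 mm across, 24 mm high. Origin: centre of its underside.
- jar: Bystander: loose closed jar, 60 mm across, 70 mm high. Origin: centre of its underside.
- parts_tray: Bystander: loose blue open tray, 110 by 150 by 30 mm. Origin: centre of its underside.
- pliers: Bystander: loose pliers with orange handles, about 155 mm long, 66 mm wide, 15 mm thick, lying flat along their x axis.
Things that resemble listed ones, but are neither listed nor needed, are in the scene too. Of the things that look like the console, the smaller one is meant.

How it is judged:
By the outcome, as a careful person would: the job done as asked, in the order asked, and still so for the second after the job is handed in, with the robot touching nothing.
It also fails if it takes over 54 s, if anything falls off the work surface, if the arm or the gripper's body presses on something with over 40 N, if the wrist force passes 120 N, or if a joint passes its speed limit or range.

## Robot

A 7-joint arm with a two-finger parallel gripper is mounted at the origin on the work surface. World frame = base frame: x ahead of the robot, y to its left, z up, the work surface at z = 0. Lengths are in m, angles in degrees, forces in N, time in s.
With the tool pointing down it reaches from about 0.425 to 0.875 m from the base axis. Payload 4.7 kg.
Tool frame: the origin (TCP) lies at the very end of the fingers, on their centre line; the grasp point (between the pads) lies env.grip_point_offset behind it (env.grip_point_offset is the distance from the TCP to the grasp point, in m); z points along the fingers, y is the direction in which the jaws open and shut (so a half turn about z gives the same grasp; the last joint's range is limited). The gripper opens to 87 mm and grips with 3 to 60 N. Pads are 19 mm wide; open, the fingers measure 117 mm over their backs; the gripper's body (75 mm by 190 mm) begins 51 mm behind the grasp point.
Start: joints at [70.881, 18.392, -4.016, 83.108, 1.295, 78.541, -3.26], TCP at [0.222, -0.611, 0.223] pointing down, gripper open.
Joint ranges: [-163.93, 163.93], [-17.29, 119.83], [-79.2, 71.16], [3.27, 140.29], [-89.18, 269.18], [5.43, 117.66], [-154.24, 154.24]. Speed limits (degrees/s): [147.25, 147.25, 180, 180, 180, 180, 180].

## Interface

Orientations are given as [roll, pitch, yaw] about the fixed x, y, z axes, in that order (R = Rz(yaw) Ry(pitch) Rx(roll)).
In Python, from cell import env gives the robot as it stands.
- The arm moves only by the tool send_rows, never from a script. Its argument "plan" is a list of rows, each a list of 7 numbers: the finger opening in mm, from 0 to 87, then the shift along the tool's x, y, z in mm, then the turn, a rotation vector about the tool's x, y, z in rad. A call has 1 to 12 rows; each row shifts and turns the commanded pose from where the row before left it, along the tool's axes as they then stand; what a row does not reach is not made up. A row lasts 1/10 s, in which the tool goes at most 50 mm and 8.59 degrees, less where a joint would pass 70% of its speed; a pose out of reach is approached as far as the arm can. A call is refused whole if a number of a shift passes 50 or a number of a turn 0.15, either way. A call with a gripper value outside its range is refused whole. The fingers move at their own pace and stop on an object; "grip_force" is the grip in N (left out, the last holds). Time passes only in rows, so rows that do not move let the fingers close. It gives the time, the measured TCP pose, the force and the opening at its end, in the units of the state.
- env.get_obs(): the state, without advancing time (a new reading comes with each control period).
- env.read_camera(name): name is "scene" or "top" or "wrist"; returns the picture (400x640x3 uint8, red, green, blue); there is no depth.
- env.get_calibration(name): a dict with "fx", "fy", "cx", "cy" (pixels), "k1" (the pictures are not rectified: a ray, as slopes to the right and down, at radius r is drawn at 1 + k1 r^2 times it, then the intrinsics apply), "extrinsics" (4x4, takes a point from camera to world coordinates). Camera axes: x right, y down, z forward; pixel columns grow to the right and rows downward; lengths in m; the calibration is good to about 2 mm. A picture is of the moment at which its call begins: read the wrist's pose just before it. get_calibration takes no time and is no camera call; for the wrist camera it gives the pose at the moment of the call.
- env.sign_off(): hands the job in, once; it reports no verdict.
Trained networks look in the newest picture that a camera, given by its name, has taken for a name from the list of things; names that differ only in an ending like _2 or _b are one class to them, and where a whole thing is asked for, a point or a joint stands for the part that bears it (a point fixed in the world has none). Each returns a list of dicts, best first, with "confidence" (0 to 1); they miss things now and then, are a little off and sometimes report something else, mostly with a low value. They report only what shows in the picture. A call takes as long as a camera call. They do not tell look-alikes from the thing itself.
- env.regions_of(camera, query): "region" (400x640 bool, what is visible of it) and "rect" ([left, top, right, bottom] in pixels, round what is visible of it).
The state is a dict: "time_s": time; "qpos": joint angles; "joint_velocities": joint speeds; "effort": joint torques, N m; "tool_pos": TCP position; "tool_rot": TCP orientation; "force": force on the tool from outside, world axes, zero at the start; "wrist_torque": the same for the moment, N m; "grip_width": finger opening in m.
Only numpy, scipy, OpenCV 4.12 (cv2) and the standard library are available. Lean on these libraries where they do the work, as an engineer would, in place of code of your own. Each camera call takes 0.05 s, during which the arm holds its last target. There are 200 camera calls.

## Working session

There is one attempt and no reset: what is moved stays moved. The work goes in short steps, Python scripts to look and compute and a tool call to move; the robot and the scene stay as the last step left them, time stands still between calls to the robot, and variables do not carry over. Pictures are saved under pics/ and viewed, about 8 in all and at most 12, crops included, and the job is handed in when it is done.

Besides the shell and the picture viewer there is one more tool, called after ">>>" by a JSON object that holds its "method" and its "body", one argument or row to a line. send_rows: Moves the arm, as the interface text tells. Its arguments: {"type":"object","properties":{"plan":{"type":"array"},"grip_force":{"type":"number"}},"required":["plan"]}

```bash
mkdir -p pics
cat > h.py <<'E'
import numpy as np, cv2
from cell import env
def pix2plane(cam,u,v,z,cal=None):
    c=cal or env.get_calibration(cam)
    d=np.array([(u-c["cx"])/c["fx"],(v-c["cy"])/c["fy"]]); s=d.copy()
    for _ in range(20): s=d/(1+c["k1"]*(s@s))
    T=np.array(c["extrinsics"]); r=T[:3,:3]@np.array([s[0],s[1],1]); o=T[:3,3]
    return o+r*(z-o[2])/r[2]
def save(cam,name):
    im=np.asarray(env.read_camera(cam)); cv2.imwrite("pics/"+name,im[:,:,::-1]); return im
E
python3 - <<'E'
from h import *
print(env.get_obs()); print(env.grip_point_offset)
for cam in("top","scene"):
    save(cam,cam+"0.png")
    for q,z in(("thruster_orange",.056),("thruster_blue",.056),("thruster_white",.056),("socket_open",.1),("socket_capA",.102),("console",.045),("log_button_top",.05),("erase_button_top",.05),("jar",.07)):
        for r in env.regions_of(cam,q)[:4]:
            ys,xs=np.nonzero(r["region"]); 
            print(cam,q,round(r["confidence"],2),np.round(r["rect"]),np.round(pix2plane(cam,xs.mean(),ys.mean(),z),3)[:2])
E
```

```text
{'time_s': 0.0, 'qpos': array([70.87998848, 18.43887156, -4.01446213, 83.17506356,  1.29589758,
       78.54255099, -3.25955979]), 'joint_velocities': array([ 0.09006599, -0.05308423, -0.0199453 , -0.04654298, -0.0079168 ,
        0.02549856, -0.07556886]), 'effort': array([ 2.74385802e-04, -4.91296721e+01, -4.04117480e-01, -3.12534714e+01,
       -6.39734580e-02,  4.39442054e-02,  1.78533965e-04]), 'tool_pos': array([ 0.22128598, -0.61057047,  0.22146211]), 'tool_rot': array([-1.79888806e+02,  7.08997337e-03,  1.99293762e+01]), 'force': array([ 0.51014692, -0.20749492,  0.31185305]), 'wrist_torque': array([-0.04312938,  0.03120092, -0.02875543]), 'grip_width': 0.08697263894437016}
0.0187
top thruster_orange 0.82 [306. 205. 336. 236.] [0.45  0.009]
top thruster_blue 0.56 [197. 166. 229. 200.] [0.549 0.299]
top thruster_white 0.72 [238. 203. 271. 233.] [0.453 0.185]
top socket_open 0.57 [295. 136. 320. 164.] [0.638 0.037]
top socket_capA 0.8 [370. 155. 394. 177.] [ 0.596 -0.162]
top socket_capA 0.74 [421. 227. 434. 238.] [ 0.42  -0.273]
top console 0.89 [378. 208. 439. 249.] [ 0.436 -
[... 793 characters left out ...]
0.62 [342. 182. 363. 205.] [0.478 0.157]
scene thruster_white 0.17 [332. 222. 352. 249.] [ 0.622 -0.056]
scene socket_open 0.74 [353. 216. 377. 242.] [ 0.68 -0.  ]
scene socket_capA 0.85 [300. 235. 326. 266.] [ 0.636 -0.196]
scene console 0.86 [231. 227. 289. 270.] [ 0.46  -0.262]
scene console 0.83 [165. 201. 241. 254.] [ 0.236 -0.321]
scene log_button_top 0.61 [258. 226. 269. 234.] [ 0.404 -0.195]
scene log_button_top 0.54 [203. 198. 218. 208.] [ 0.158 -0.228]
scene erase_button_top 0.47 [179. 211. 188. 224.] [ 0.152 -0.346]
scene erase_button_top 0.47 [352. 214. 378. 242.] [0.643 0.048]
scene jar 0.85 [253. 294. 275. 323.] [ 0.676 -0.425]
scene jar 0.62 [425. 216. 450. 235.] [0.814 0.193]
```

View pics/top0.png

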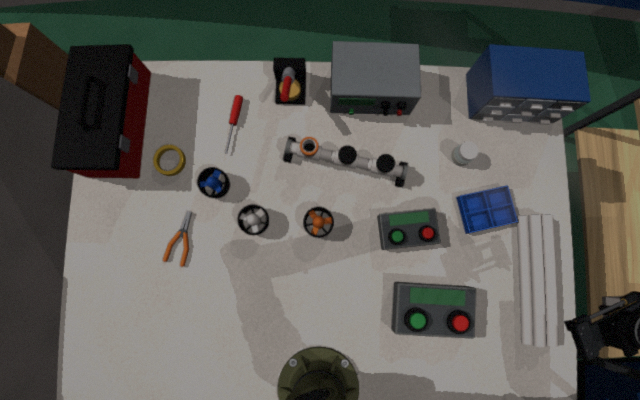

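View pics/scene0.png

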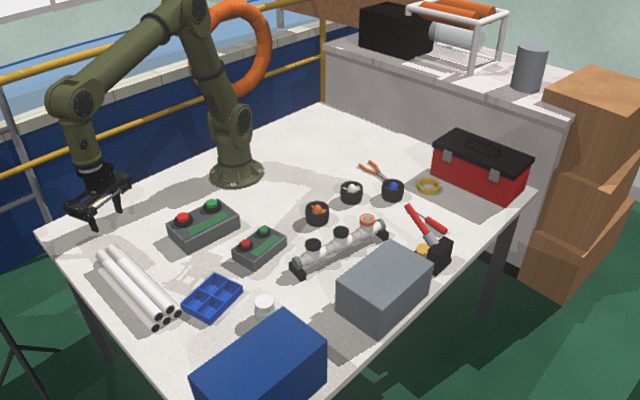

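The top view shows the orange thruster at about (319,222) and the open orange-rimmed socket at (309,147). The small console has its green button at (397,237) and red at (428,233). The larger look-alike console is at (433,310). I'll refine these with colour centroids.

```bash
cat >> h.py <<'E'
def blob(im,col,rect,smin=110,vmin=50):
    h=cv2.cvtColor(im,cv2.COLOR_RGB2HSV); lo,hi={"orange":(5,18),"green":(45,85),"red":(172,180)}[col]
    m=(h[...,0]>=lo)&(h[...,0]<=hi)&(h[...,1]>smin)&(h[...,2]>vmin)
    k=np.zeros_like(m); l,t,r,b=rect; k[t:b,l:r]=1; ys,xs=np.nonzero(m&k)
    return xs.mean(),ys.mean(),len(xs),(xs.min()+xs.max())/2,(ys.min()+ys.max())/2
E
python3 - <<'E'
from h import *
for cam,R in(("top",dict(nose=("orange",(300,202,340,240),.06),sock=("orange",(293,134,322,160),.1),green=("green",(387,230,406,246),.053))),
 ("scene",dict(nose=("orange",(302,198,330,229),.06),sock=("orange",(353,210,382,228),.1),green=("green",(256,224,273,234),.053)))):
    im=cv2.imread(f"pics/{cam}0.png")[:,:,::-1].copy()
    for n,(c,r,z) in R.items():
        b=blob(im,c,r); print(cam,n,np.round(b,1),np.round(pix2plane(cam,b[0],b[1],z),3),np.round(pix2plane(cam,b[3],b[4],z),3))
o=env.get_obs();c=env.get_calibration("wrist");T=np.array(c["extrinsics"]);print(o["tool_pos"],o["tool_rot"],T.round(3),c["fx"],c["cx"],c["cy"])
E
```

```text
top nose [318.2 221.5 265.  320.  222. ] [0.448 0.008 0.06 ] [0.447 0.003 0.06 ]
top sock [308.8 146.9 129.  309.  146. ] [0.643 0.037 0.1  ] [0.645 0.037 0.1  ]
top green [397.  235.9  96.  397.  236. ] [ 0.414 -0.206  0.053] [ 0.413 -0.206  0.053]
scene nose [317.6 209.2 108.  318.5 209. ] [ 0.467 -0.003  0.06 ] [ 0.468 -0.     0.06 ]
scene sock [367.  220.7  87.  367.  219.5] [0.661 0.024 0.1  ] [0.657 0.029 0.1  ]
scene green [263.2 228.7  29.  263.  229. ] [ 0.405 -0.196  0.053] [ 0.406 -0.198  0.053]
[ 0.22151641 -0.61111294  0.22258827] [1.79995577e+02 3.18467283e-03 1.99298763e+01] [[ 0.342 -0.911 -0.231  0.284]
 [-0.94  -0.331 -0.083 -0.587]
 [-0.001  0.246 -0.969  0.383]
 [ 0.     0.     0.     1.   ]] 358.03084209087655 322.8307840188326 202.92229083019703
```

>>> {"method": "send_rows", "body": {
  "plan": [
    [0, 10, -7, -8, 0, 0, 0],
    [0, 25, -16, -15, 0, 0, 0],
    [0, 36, -24, -15, 0, 0, 0],
    [0, 38, -26, -9, 0, 0, 0],
    [0, 38, -26, 0, 0, 0, 0],
    [0, 38, -26, 0, 0, 0, 0],
    [0, 38, -26, 0, 0, 0, 0],
    [0, 36, -24, 0, 0, 0, 0],
    [0, 30, -20, 0, 0, 0, 0],
    [0, 20, -14, 0, 0, 0, 0],
    [0, 12, -6, 0, 0, 0, 0],
    [0, 10, -15, 0, 0, 0, 0]
  ],
  "grip_force": 10
}}

```text
time_s: 2.2
tool_pos: [0.4546, -0.282, 0.2698]
tool_rot: [179.9, 0.0, 19.9]
force: [0.8, -0.5, -0.6]
grip_width: 0.0028
```

>>> {"method": "send_rows", "body": {
  "plan": [
    [0, 10, -27, 0, 0, 0, 0],
    [0, 13, -36, 0, 0, 0, 0],
    [0, 13, -37, 0, 0, 0, 0],
    [0, 13, -37, 0, 0, 0, 0],
    [0, 13, -37, 3, 0, 0, 0],
    [0, 13, -37, 7, 0, 0, 0],
    [0, 10, -28, 10, 0, 0, 0],
    [0, 6, -16, 10, 0, 0, 0],
    [0, 0, 0, 0, 0, 0, 0],
    [0, 0, 0, 0, 0, 0, 0]
  ]
}}

```text
time_s: 3.2
tool_pos: [0.4527, -0.0125, 0.2398]
tool_rot: [179.9, 0.0, 19.9]
force: [-0.8, -1.6, -0.4]
grip_width: 0.0005
```

```bash
cat >> h.py <<'E'
def togo(tgt):
    from scipy.spatial.transform import Rotation as Ro
    o=env.get_obs(); R=Ro.from_euler("xyz",o["tool_rot"],degrees=True).as_matrix()
    print("t",round(o["time_s"],2),"tcp",o["tool_pos"].round(4),o["tool_rot"].round(2),"F",o["force"].round(1),"w",round(o["grip_width"],4),"go mm",(R.T@(np.array(tgt)-o["tool_pos"])*1000).round(1))
E
python3 - <<'E'
from h import *
togo([.448,.005,.096]); cal=env.get_calibration("wrist"); im=save("wrist","w1.png")
for q in("thruster_orange","thruster_orange_nose","socket_open"):
    for r in env.regions_of("wrist",q)[:2]:
        ys,xs=np.nonzero(r["region"]); print(q,round(r["confidence"],2),r["rect"],pix2plane("wrist",xs.mean(),ys.mean(),.056,cal).round(3))
E
```

```text
t 3.2 tcp [ 0.4527 -0.0125  0.2398] [1.7994e+02 2.0000e-02 1.9860e+01] F [-0.8 -1.6 -0.4] w 0.0005 go mm [  1.5 -18.2 143.8]
thruster_orange 0.81 [262.0, 132.4, 345.6, 217.3] [0.452 0.011 0.056]
thruster_orange_nose 0.69 [260.1, 130.2, 349.5, 220.5] [0.452 0.011 0.056]
thruster_orange_nose 0.53 [490.4, 45.1, 607.0, 120.8] [ 0.611 -0.175  0.056]
socket_open 0.52 [546.7, 292.1, 581.0, 313.0] [ 0.418 -0.292  0.056]
```

View pics/w1.png

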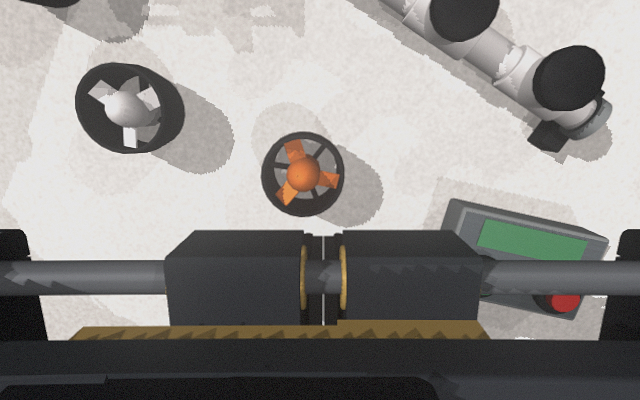

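The wrist view shows the orange hub at about (304,173), with the white thruster well to the left and the console at lower right. I'll work out the nose position precisely from this picture.

Run:
```python
from h import *
cal=env.get_calibration("wrist"); im=cv2.imread("pics/w1.png")[:,:,::-1].copy()
b=blob(im,"orange",(255,125,350,222)); print(np.round(b,1))
for u,v,z in((304,172,.058),(303.5,174.5,.056),(b[0],b[1],.045)): print(pix2plane("wrist",u,v,z,cal).round(4))
g=im[125:225,255:350].max(2)<70
ys,xs=np.nonzero(g); print(xs.min()+255,xs.max()+255,ys.min()+125,ys.max()+125)
togo([.449,.009,.096])
```

```text
[ 302.4  173.7 1788.   307.   172. ]
[0.4569 0.0091 0.058 ]
[0.4541 0.0087 0.056 ]
[0.4525 0.01   0.045 ]
263 343 133 216
t 3.4 tcp [ 0.4532 -0.0129  0.24  ] [ 1.7997e+02 -3.0000e-02  1.9770e+01] F [ 0.2  0.2 -0.2] w 0.0004 go mm [  3.3 -22.1 144. ]
```

>>> {"method": "send_rows", "body": {
  "plan": [
    [0, 3, -9, 5, 0, 0, 0],
    [0, 3, -8, 12, 0, 0, 0],
    [0, 0, -4, 20, 0, 0, 0],
    [0, 0, 0, 24, 0, 0, 0],
    [0, 0, 0, 24, 0, 0, 0],
    [0, 0, 0, 22, 0, 0, 0],
    [0, 0, 0, 16, 0, 0, 0],
    [0, 0, 0, 10, 0, 0, 0],
    [0, 0, 0, 6, 0, 0, 0],
    [0, 0, 0, 3, 0, 0, 0],
    [0, 0, 0, 1, 0, 0, 0],
    [0, 0, 0, 0, 0, 0, 0]
  ]
}}

```text
time_s: 4.6
tool_pos: [0.4519, 0.0105, 0.097]
tool_rot: [180.0, -0.0, 19.9]
force: [0.5, -0.6, -0.0]
grip_width: 0.0006
```

Run:
```python
from h import *
togo([.452,.009,.096]); cal=env.get_calibration("wrist"); im=save("wrist","w2.png")
b=blob(im,"orange",(150,100,450,330)); print(np.round(b,1))
```

```text
t 4.6 tcp [0.4519 0.0105 0.097 ] [ 1.7997e+02 -5.0000e-02  1.9930e+01] F [ 0.5 -0.6 -0. ] w 0.0006 go mm [-0.4  1.5  1. ]
[ 325.6  215.5 3163.   299.   249.5]
```

View pics/w2.png

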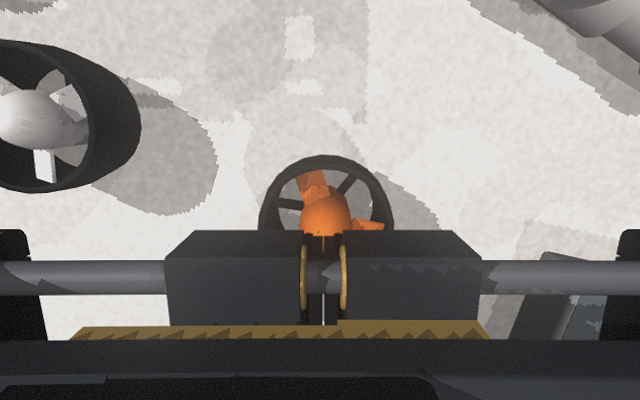

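The wrist view shows the fingertips centred above the orange hub, about 4 px off sideways with the hub at column 327. I'll nudge 2 mm and hold.

>>> {"method": "send_rows", "body": {
  "plan": [
    [0, 0, 2, 0, 0, 0, 0],
    [0, 0, 0, 0, 0, 0, 0],
    [0, 0, 0, 0, 0, 0, 0],
    [0, 0, 0, 0, 0, 0, 0],
    [0, 0, 0, 0, 0, 0, 0],
    [0, 0, 0, 0, 0, 0, 0],
    [0, 0, 0, 0, 0, 0, 0],
    [0, 0, 0, 0, 0, 0, 0],
    [0, 0, 0, 0, 0, 0, 0],
    [0, 0, 0, 0, 0, 0, 0],
    [0, 0, 0, 0, 0, 0, 0],
    [0, 0, 0, 0, 0, 0, 0]
  ]
}}

```text
time_s: 5.85
tool_pos: [0.4521, 0.0086, 0.0965]
tool_rot: [180.0, 0.0, 19.9]
force: [-0.3, 0.0, -0.0]
grip_width: 0.0005
```

>>> {"method": "send_rows", "body": {
  "plan": [
    [0, 0, 0, 0, 0, 0, 0],
    [0, 0, 0, 0, 0, 0, 0],
    [0, 0, 0, 0, 0, 0, 0],
    [0, 0, 0, 0, 0, 0, 0],
    [0, 0, 0, 0, 0, 0, 0],
    [0, 0, 0, 0, 0, 0, 0],
    [0, 0, 0, 0, 0, 0, 0],
    [0, 0, 0, 0, 0, 0, 0],
    [0, 0, 0, 0, 0, 0, 0],
    [0, 0, 0, 0, 0, 0, 0],
    [0, 0, 0, 0, 0, 0, 0],
    [0, 0, 0, 0, 0, 0, 0]
  ]
}}

```text
time_s: 7.05
tool_pos: [0.4521, 0.0086, 0.0965]
tool_rot: [180.0, 0.0, 19.9]
force: [0.3, 0.0, -0.9]
grip_width: 0.0003
```

>>> {"method": "send_rows", "body": {
  "plan": [
    [0, 0, 0, 0, 0, 0, 0],
    [0, 0, 0, 0, 0, 0, 0],
    [0, 0, 0, 0, 0, 0, 0],
    [0, 0, 0, -10, 0, 0, 0],
    [0, 0, 0, -25, 0, 0, 0],
    [0, 0, 0, -35, 0, 0, 0],
    [0, 0, 0, -40, 0, 0, 0],
    [0, 0, 0, -32, 0, 0, 0],
    [0, 10, 2, -18, 0, 0, 0],
    [0, 25, 5, -5, 0, 0, 0],
    [0, 32, 7, 0, 0, 0, 0],
    [0, 36, 8, 0, 0, 0, 0]
  ]
}}

```text
time_s: 8.25
tool_pos: [0.5577, 0.0228, 0.2632]
tool_rot: [179.9, -0.1, 19.9]
force: [0.0, -0.2, 0.4]
grip_width: 0.0005
```

>>> {"method": "send_rows", "body": {
  "plan": [
    [0, 36, 7, 0, 0, 0, 0],
    [0, 27, 5, 0, 0, 0, 0],
    [0, 16, 4, 0, 0, 0, 0],
    [0, 7, 1, 0, 0, 0, 0],
    [0, 0, 0, 0, 0, 0, 0],
    [0, 0, 0, 0, 0, 0, 0]
  ]
}}

```text
time_s: 8.85
tool_pos: [0.6424, 0.0364, 0.2619]
tool_rot: [180.0, 0.0, 19.9]
force: [-0.3, -0.1, 0.8]
grip_width: 0.0004
```

Run:
```python
from h import *
togo([.643,.037,.13]); cal=env.get_calibration("wrist"); im=save("wrist","w3.png")
b=blob(im,"orange",(100,60,500,230)); print(np.round(b,1)); 
for u,v in(b[:2],b[3:]): print(pix2plane("wrist",u,v,.1,cal).round(4))
```

```text
t 8.85 tcp [0.6424 0.0364 0.2619] [1.7998e+02 2.0000e-02 1.9940e+01] F [-0.3 -0.1  0.8] w 0.0004 go mm [  0.8  -0.4 131.9]
[323.9 177.8 963.  324.  178.5]
[0.6506 0.0395 0.1   ]
[0.65   0.0392 0.1   ]
```

View pics/w3.png

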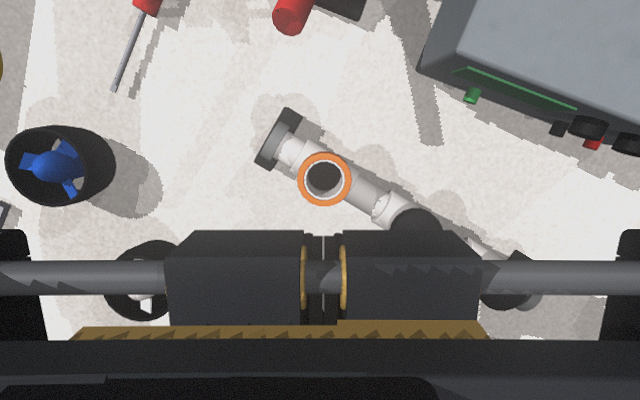

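The wrist view shows the open orange-rimmed socket at (324,178), straight ahead of the fingertips. Wrist and top estimates differ by about 6 mm in x, so I'll use a value between them.

>>> {"method": "send_rows", "body": {
  "plan": [
    [0, 3, 0, 5, 0, 0, 0],
    [0, 3, 0, 12, 0, 0, 0],
    [0, 0, 0, 20, 0, 0, 0],
    [0, 0, 0, 23, 0, 0, 0],
    [0, 0, 0, 22, 0, 0, 0],
    [0, 0, 0, 20, 0, 0, 0],
    [0, 0, 0, 13, 0, 0, 0],
    [0, 0, 0, 9, 0, 0, 0],
    [0, 0, 0, 5, 0, 0, 0],
    [0, 0, 0, 2, 0, 0, 0],
    [0, 0, 0, 0, 0, 0, 0],
    [0, 0, 0, 0, 0, 0, 0]
  ]
}}

```text
time_s: 10.1
tool_pos: [0.6493, 0.0385, 0.1314]
tool_rot: [180.0, -0.1, 19.9]
force: [1.1, -0.2, -0.7]
grip_width: 0.0007
```

Run:
```python
from h import *
togo([.648,.038,.13]); im=save("wrist","w4.png"); s=save("scene","s4.png")
a=im[140:300,220:430]; c=s[120:280,260:470]
cv2.imwrite("pics/c4.png",cv2.resize(np.hstack([a,c])[:,:,::-1],None,fx=1.9,fy=1.9))
```

```text
t 10.1 tcp [0.6493 0.0385 0.1314] [ 1.7997e+02 -8.0000e-02  1.9930e+01] F [ 1.1 -0.2 -0.7] w 0.0007 go mm [-1.4  0.   1.4]
```

View pics/c4.png

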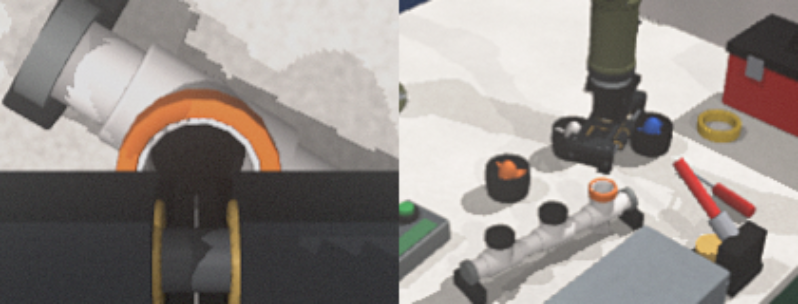

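The crop shows the fingertips centred on the orange rim in the wrist view, and just above the socket in the scene view. I'll hold here.

>>> {"method": "send_rows", "body": {
  "plan": [
    [0, 0, 0, 1, 0, 0, 0],
    [0, 0, 0, 0, 0, 0, 0],
    [0, 0, 0, 0, 0, 0, 0],
    [0, 0, 0, 0, 0, 0, 0],
    [0, 0, 0, 0, 0, 0, 0],
    [0, 0, 0, 0, 0, 0, 0],
    [0, 0, 0, 0, 0, 0, 0],
    [0, 0, 0, 0, 0, 0, 0],
    [0, 0, 0, 0, 0, 0, 0],
    [0, 0, 0, 0, 0, 0, 0],
    [0, 0, 0, 0, 0, 0, 0],
    [0, 0, 0, 0, 0, 0, 0]
  ]
}}

```text
time_s: 11.4
tool_pos: [0.6487, 0.0384, 0.1295]
tool_rot: [180.0, 0.0, 19.9]
force: [0.5, 0.8, 0.1]
grip_width: 0.0004
```

>>> {"method": "send_rows", "body": {
  "plan": [
    [0, 0, 0, 0, 0, 0, 0],
    [0, 0, 0, 0, 0, 0, 0],
    [0, 0, 0, 0, 0, 0, 0],
    [0, 0, 0, 0, 0, 0, 0],
    [0, 0, 0, 0, 0, 0, 0],
    [0, 0, 0, 0, 0, 0, 0],
    [0, 0, 0, 0, 0, 0, 0],
    [0, 0, 0, 0, 0, 0, 0],
    [0, 0, 0, 0, 0, 0, 0],
    [0, 0, 0, 0, 0, 0, 0],
    [0, 0, 0, 0, 0, 0, 0],
    [0, 0, 0, 0, 0, 0, 0]
  ]
}}

```text
time_s: 12.6
tool_pos: [0.6487, 0.0384, 0.1295]
tool_rot: [180.0, 0.0, 19.9]
force: [0.3, -0.2, 0.8]
grip_width: 0.0006
```

>>> {"method": "send_rows", "body": {
  "plan": [
    [0, 0, 0, 0, 0, 0, 0],
    [0, 0, 0, 0, 0, 0, 0],
    [0, 0, 0, -10, 0, 0, 0],
    [0, 0, 0, -25, 0, 0, 0],
    [0, 0, 0, -38, 0, 0, 0],
    [0, 0, 0, -40, 0, 0, 0],
    [0, 0, 0, -32, 0, 0, 0],
    [0, -6, 3, -18, 0, 0, 0],
    [0, -20, 10, -5, 0, 0, 0],
    [0, -32, 16, 0, 0, 0, 0],
    [0, -36, 18, 0, 0, 0, 0],
    [0, -38, 19, 0, 0, 0, 0]
  ]
}}

```text
time_s: 13.8
tool_pos: [0.5455, -0.0695, 0.297]
tool_rot: [-180.0, 0.1, 20.0]
force: [0.9, -1.0, 0.0]
grip_width: 0.0004
```

>>> {"method": "send_rows", "body": {
  "plan": [
    [0, -38, 19, 0, 0, 0, 0],
    [0, -38, 19, 0, 0, 0, 0],
    [0, -36, 18, 0, 0, 0, 0],
    [0, -28, 14, 10, 0, 0, 0],
    [0, -19, 10, 20, 0, 0, 0],
    [0, -10, 5, 15, 0, 0, 0],
    [0, 0, 0, 10, 0, 0, 0],
    [0, 0, 0, 0, 0, 0, 0],
    [0, 0, 0, 0, 0, 0, 0]
  ]
}}

```text
time_s: 14.7
tool_pos: [0.4179, -0.2052, 0.2429]
tool_rot: [180.0, -0.0, 20.0]
force: [-0.5, 0.5, 1.0]
grip_width: 0.0003
```

Run:
```python
from h import *
togo([.416,-.206,.07]); cal=env.get_calibration("wrist"); im=save("wrist","w5.png")
for q in("log_button_top","erase_button_top","console"):
    for r in env.regions_of("wrist",q)[:3]:
        ys,xs=np.nonzero(r["region"]); print(q,round(r["confidence"],2),np.round(r["rect"]),pix2plane("wrist",xs.mean(),ys.mean(),.053,cal).round(4))
```

```text
t 14.7 tcp [ 0.4179 -0.2052  0.2429] [ 1.800e+02 -3.000e-02  2.003e+01] F [-0.5  0.5  1. ] w 0.0003 go mm [ -2.2   0.  172.9]
log_button_top 0.67 [303. 171. 335. 203.] [ 0.4122 -0.2023  0.053 ]
erase_button_top 0.61 [387. 192. 418. 221.] [ 0.4231 -0.2871  0.053 ]
console 0.73 [280. 108. 455. 230.] [ 0.4404 -0.2377  0.053 ]
console 0.47 [322. 299. 323. 321.] [ 0.2806 -0.2537  0.053 ]
console 0.47 [ 2.  0.  4. 33.] [0.4604 0.1095 0.053 ]
```

View pics/w5.png

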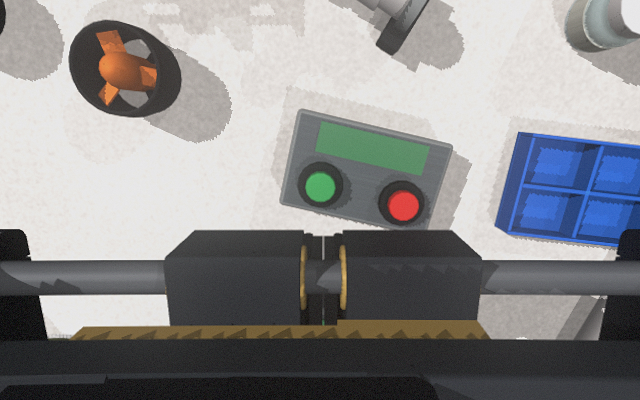

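The wrist view shows the green button at (320,186) and the red at (403,205). That puts green at about (0.414, -0.204), so I'll descend to hover and then press gently.

>>> {"method": "send_rows", "body": {
  "plan": [
    [0, -2, -1, 8, 0, 0, 0],
    [0, -1, -1, 20, 0, 0, 0],
    [0, 0, 0, 32, 0, 0, 0],
    [0, 0, 0, 36, 0, 0, 0],
    [0, 0, 0, 30, 0, 0, 0],
    [0, 0, 0, 20, 0, 0, 0],
    [0, 0, 0, 12, 0, 0, 0],
    [0, 0, 0, 8, 0, 0, 0],
    [0, 0, 0, 5, 0, 0, 0],
    [0, 0, 0, 2, 0, 0, 0],
    [0, 0, 0, 0, 0, 0, 0],
    [0, 0, 0, 0, 0, 0, 0]
  ]
}}

```text
time_s: 16.1
tool_pos: [0.4142, -0.2056, 0.0702]
tool_rot: [179.9, -0.0, 19.9]
force: [-0.7, -1.0, 0.2]
grip_width: 0.0007
```

Run:
```python
from h import *
togo([.414,-.204,.055]); im=save("wrist","w6.png"); s=save("scene","s6.png")
a=im[140:300,220:430]; c=s[160:280,180:338]; c=cv2.resize(c,(210,160))
cv2.imwrite("pics/c6.png",cv2.resize(np.hstack([a,c])[:,:,::-1],None,fx=1.9,fy=1.9))
```

```text
t 16.1 tcp [ 0.4142 -0.2056  0.0702] [ 1.7993e+02 -4.0000e-02  1.9920e+01] F [-0.7 -1.   0.2] w 0.0007 go mm [ 0.3 -1.6 15.2]
```

View pics/c6.png

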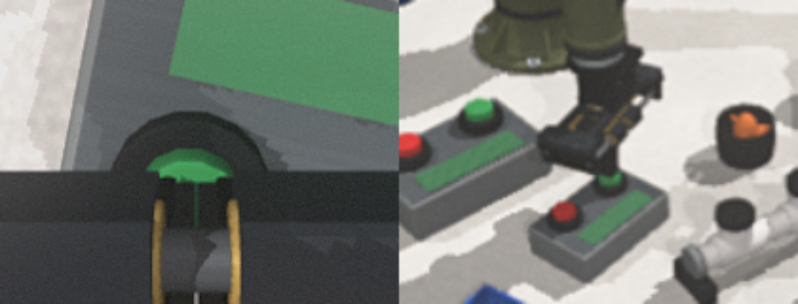

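The crop shows the closed fingertips right over the green button, well clear of the red one. Now a slow press with force checks.

>>> {"method": "send_rows", "body": {
  "plan": [
    [0, 0, -1, 3, 0, 0, 0],
    [0, 0, 0, 3, 0, 0, 0],
    [0, 0, 0, 2, 0, 0, 0],
    [0, 0, 0, 1, 0, 0, 0],
    [0, 0, 0, 1, 0, 0, 0],
    [0, 0, 0, 0, 0, 0, 0]
  ]
}}

```text
time_s: 16.8
tool_pos: [0.414, -0.2047, 0.0612]
tool_rot: [179.9, 0.0, 19.9]
force: [-3.6, 1.3, 14.5]
grip_width: 0.0006
```

>>> {"method": "send_rows", "body": {
  "plan": [
    [0, 0, 0, 1, 0, 0, 0],
    [0, 0, 0, 1, 0, 0, 0],
    [0, 0, 0, 0, 0, 0, 0]
  ]
}}

```text
time_s: 17.1
tool_pos: [0.4141, -0.2048, 0.0609]
tool_rot: [179.9, 0.1, 19.9]
force: [-7.9, 4.4, 30.0]
grip_width: 0.0006
```

>>> {"method": "send_rows", "body": {
  "plan": [
    [0, 0, 0, 1, 0, 0, 0],
    [0, 0, 0, 1, 0, 0, 0],
    [0, 0, 0, 0, 0, 0, 0]
  ]
}}

```text
time_s: 17.4
tool_pos: [0.4142, -0.2048, 0.0607]
tool_rot: [179.9, 0.1, 19.9]
force: [-14.6, 6.2, 43.6]
grip_width: 0.0006
```

Force rises steeply at z ≈ 0.061, so it has hit a hard stop. I'll back off step by step: spring force over about 6 mm would confirm the button was bottomed rather than its collar touched.

>>> {"method": "send_rows", "body": {
  "plan": [
    [0, 0, 0, -2, 0, 0, 0],
    [0, 0, 0, -2, 0, 0, 0],
    [0, 0, 0, 0, 0, 0, 0]
  ]
}}

```text
time_s: 17.7
tool_pos: [0.414, -0.2047, 0.0612]
tool_rot: [179.9, -0.0, 19.9]
force: [-3.2, 1.0, 13.6]
grip_width: 0.0003
```

>>> {"method": "send_rows", "body": {
  "plan": [
    [0, 0, 0, -2, 0, 0, 0],
    [0, 0, 0, 0, 0, 0, 0]
  ]
}}

```text
time_s: 17.9
tool_pos: [0.4139, -0.2047, 0.0622]
tool_rot: [179.9, -0.0, 19.9]
force: [-0.2, -0.2, 4.7]
grip_width: 0.0003
```

>>> {"method": "send_rows", "body": {
  "plan": [
    [0, 0, 0, -2, 0, 0, 0],
    [0, 0, 0, 0, 0, 0, 0]
  ]
}}

```text
time_s: 18.1
tool_pos: [0.4139, -0.2047, 0.0639]
tool_rot: [179.9, -0.0, 19.9]
force: [1.0, -0.6, 3.5]
grip_width: 0.0006
```

>>> {"method": "send_rows", "body": {
  "plan": [
    [0, 0, 0, -2, 0, 0, 0],
    [0, 0, 0, 0, 0, 0, 0]
  ]
}}

```text
time_s: 18.3
tool_pos: [0.4136, -0.2045, 0.0657]
tool_rot: [180.0, -0.0, 19.9]
force: [1.8, -0.8, 2.1]
grip_width: 0.0008
```

>>> {"method": "send_rows", "body": {
  "plan": [
    [0, 0, 0, -2, 0, 0, 0],
    [0, 0, 0, 0, 0, 0, 0]
  ]
}}

```text
time_s: 18.5
tool_pos: [0.4129, -0.2041, 0.0673]
tool_rot: [-180.0, 0.0, 19.9]
force: [0.3, -0.2, 2.7]
grip_width: 0.0005
```

The spring profile (about 4.7 N falling to 2 N over several mm above the hard stop) confirms a full press. Drawing clear.

>>> {"method": "send_rows", "body": {
  "plan": [
    [0, 0, 0, -4, 0, 0, 0],
    [0, 0, 0, -10, 0, 0, 0],
    [0, 0, 0, -22, 0, 0, 0],
    [0, 0, 0, -34, 0, 0, 0],
    [0, 0, 0, -36, 0, 0, 0],
    [0, 0, 0, -32, 0, 0, 0],
    [0, 0, 0, -24, 0, 0, 0],
    [0, 0, 0, -12, 0, 0, 0],
    [0, 0, 0, -5, 0, 0, 0],
    [0, 0, 0, 0, 0, 0, 0],
    [0, 0, 0, 0, 0, 0, 0],
    [0, 0, 0, 0, 0, 0, 0]
  ]
}}

```text
time_s: 19.7
tool_pos: [0.4127, -0.204, 0.2452]
tool_rot: [-179.9, 0.1, 19.9]
force: [-0.0, -0.3, -0.3]
grip_width: 0.0007
```

Run:
```python
from h import *
togo([.414,-.204,.055]); im=save("wrist","w7.png")
```

```text
t 19.7 tcp [ 0.4127 -0.204   0.2452] [-1.7988e+02  9.0000e-02  1.9930e+01] F [-0.  -0.3 -0.3] w 0.0007 go mm [  1.5   0.8 190.2]
```

View pics/w7.png

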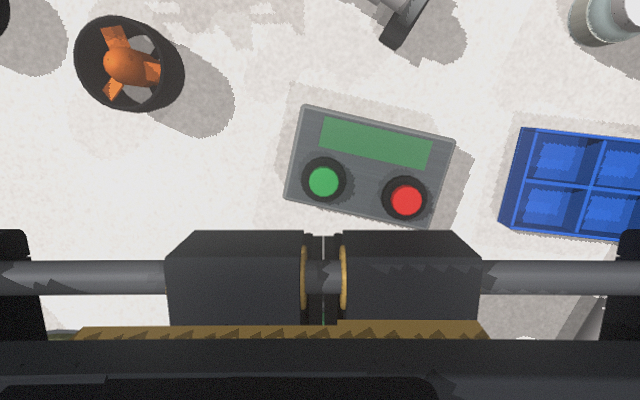

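The view shows the green button (323,182) sprung back, with the red button and the things around the console where they were. The arm is clear with no force on it, so I'm handing in.

```bash
python3 -c "
from cell import env
print(env.sign_off())"
```

```text
the job is handed in; nothing more can be done
None
```

The job is done in the order asked and handed in at about 20 s of the 54 s allowed; sign-off gives no verdict.

- **Orange thruster:** I held the closed fingertips about 3 cm above its nose for about 2.7 s. The force readings stayed at noise level, so nothing was touched.
- **Open socket:** I held about 3 cm above the orange-rimmed socket for about 2.9 s, also without contact. Travel between targets was at a fingertip height of about 0.24–0.30 m.
- **Green button:** I pressed the green button on the smaller console to its hard stop at z ≈ 0.061 m. On release the force fell from about 5 N to 2–3 N over roughly 5 mm, as its spring should, which confirms a full press. I then rose to z ≈ 0.245 m.

**Last checks:** the force was about 0 N. The final wrist picture shows the green button back up and the red one as before. The orange thruster and tray look unmoved.

**What disagreed or went over:**
- **Position estimates:** the top and wrist cameras differed by about 6 mm in x for the thruster and socket. I aimed between them, so the pointing could be off by a few millimetres.
- **Press force:** I pressed harder than needed. The fingertip force reached about 44 N vertically before I backed off, well under the 120 N wrist limit. It passed 40 N, but through the fingertips; the arm and gripper body touched nothing that I could see.

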